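# Clamp a connector in the wiring jig and test it

## Robot

A 6-joint arm with a two-finger parallel gripper is mounted at the origin on the work surface. World frame = base frame: x ahead of the robot, y to its left, z up, the work surface at z = 0. Lengths are in m, angles in rad, forces in N, time in s.
With the tool pointing down it reaches from about 0.35 to 0.775 m from the base axis. Payload 7.3 kg.
Tool frame: the origin (TCP) lies at the very end of the fingers, on their centre line; the grasp point (between the pads) lies 19 mm behind it; z points along the fingers, y is the line along which they close (so a half turn about z gives the same grasp; the last joint's range is limited). The gripper opens to 92 mm and grips with 3 to 60 N. Pads are 19 mm wide; open, the fingers measure 130 mm over their backs; the gripper's body (75 mm by 190 mm) begins 47 mm behind the grasp point.
Start: joints at [1.189, 0.342, 1.524, -0, 1.275, -0.146], TCP at [0.123, 0.51, 0.227] pointing down, gripper open.
Joint ranges: [-2.53, 2.53], [-0.77, 2.02], [0.04, 2.7], [-1, 4.14], [0.28, 2.66], [-3.11, 3.11]. Speed limits (rad/s): [2.57, 2.57, 3.14, 3.14, 3.14, 3.14].

## Interface

Orientations are given as [roll, pitch, yaw] about the fixed x, y, z axes, in that order (R = Rz(yaw) Ry(pitch) Rx(roll)).
In Python, from cell import robot gives the robot as it stands.
- The arm moves only by the tool apply_moves, never from a script. Its argument "motion" is text: rows parted by semicolons, each of 7 numbers parted by spaces: the opening in per cent of the stroke, from 0 (shut) to 100 (fully open), then the shift along the tool's x, y, z in cm, then the turn, a rotation vector about the tool's x, y, z in rad. A call has 1 to 20 rows; each row shifts and turns the commanded pose from where the row before left it, along the tool's axes as they then stand; what a row does not reach is not made up. A row lasts 1/8 s, in which the tool goes at most 62.5 mm and 10.7 degrees, less where a joint would pass 70% of its speed; a pose out of reach is approached as far as the arm can. A call with a gripper value outside its range is refused whole. The fingers move at their own pace and stop on an object; "force" is the grip in N (left out, the last holds). Time passes only in rows, so rows that do not move let the fingers close. It gives the time, the measured TCP pose, the force, the opening and the grip force at its end, in the units of the state.
- robot.observe(): the state, without advancing time (a new reading comes with each control period).
- robot.read_camera(name): name is "scene" or "top"; returns a dict with "img" (384x512x3 uint8, red, green, blue), "fovy" (degrees; the focal length in pixels is half the picture's height over the tangent of half this angle, whatever the lens; pixels are square), "cx", "cy" (the principal point, pixels), "k1" (the pictures are not rectified: a ray, as slopes to the right and down, at radius r is drawn at 1 + k1 r^2 times it, then the intrinsics apply), "R" (3x3) and "t" (3): a world point X has camera coordinates R X + t. Camera axes: x right, y down, z forward; pixel columns grow to the right and rows downward; lengths in m; the calibration is good to about 2 mm. A picture is of the moment at which its call begins. There is no depth.
- robot.hand_in(): hands the job in; it is judged then, once.
Trained networks look in a picture, given as the dict that the camera call returned (one of the last four; its "shot" number tells which), for a name from the list of things; names that differ only in an ending like _2 or _b are one class to them, and where a whole thing is asked for, a point or a joint stands for the part that bears it (a point fixed in the world has none). Each returns a list of dicts, best first, with "score" (0 to 1); they miss things now and then, are a little off and sometimes report something else, mostly with a low value. They report only what shows in the picture. A call takes as long as a camera call. They do not tell look-alikes from the thing itself.
- robot.search_frame(target, picture): "centre" ([x, y, z] in m, in world coordinates, good to about 4 mm: the middle of the surface that is visible of it).
- robot.trace(target, picture): "pixels" (384x512 bool, what is visible of it).
The state is a dict: "time": time; "qpos": joint angles; "qvel": joint speeds; "joint_efforts": joint torques, N m; "tool_pos": TCP position; "tool_rot": TCP orientation; "contact_force": force on the tool from outside, world axes, zero at the start; "torque": the same for the moment, N m; "opening": finger opening in m; "grip_force": force on a finger pad.
Only numpy, scipy, OpenCV 4.12 (cv2) and the standard library are available. Lean on these libraries where they do the work, as an engineer would, in place of code of your own. Each camera call takes 0.05 s, during which the arm holds its last target. There are 200 camera calls.

## Task

Lay the longer grey pin connector, pins up, on the jig's bed between the two ribs, about midway between the uprights. Then bridge it with the longer clamp bar, grip block up: lay the bar gently, without dropping it, into the saddles of both uprights, centred so that both ends reach right across. Only then press the tester's push button fully down and let it come back up; leave everything else on the bench where it is.

Things in the scene. Friction and masses are not known exactly. Their poses are not given: they have to be found in the camera images.
- jig: Fixed jig: dark steel base, aluminium uprights. Origin: centre of its underside. Base 80 (x) x 186 (y) x 10 mm. Uprights at y = +-75 mm, each 46 (x) x 16 (y) mm, tops at z = 44 mm, 134 mm clear between. On each, two cheeks sloping outward form a saddle open above and along y: about 22 mm wide (x) at its floor (z = 44 mm), 30 mm at the mouth (z = 59 mm). A thumb screw sticks out 10 mm at each end.
- jig_bed (a point): Centre of the top of the jig's bed, z = 10 mm above the table, axes as the jig. Two ribs 5 mm thick, 6 mm high and 70 mm long run along y on the bed at x = +-17.5 mm, leaving 30 mm between them.
- jig_seat (a point): Midpoint between the floors of the two saddles, 44 mm above the table, axes as the jig: the laid clamp bar's origin comes here with its y axis along the jig's y, either way round.
- clamp_bar: Loose aluminium clamp bar, the longer of two: 16 (x) x 190 (y) x 12 mm (z), with a grip block 16 x 30 x 20 mm on the middle of its top (32 mm high in all). Lies flat on the table, block up. Origin: centre of its underside. About 0.14 kg.
- connector: Loose grey rectangular connector, the longer of two: lower block 24 (x) x 80 (y) x 22 mm, above it a black pin insert 17 x 60 mm, pins up to z = 34 mm. Origin: centre of its underside; lies flat on the table, pins up. About 0.12 kg. Laid on the bed, its insert (solid to z = 30 mm) stays 4 mm below the bar.
- test_button (a joint): Travel of the tester's push button, 0 = up, 0.006 m = fully down; springs back; about 4 N.
- test_button_top (a point): Centre of the top face of the push button (round steel cap 28 mm across, pressed straight down) in a black housing on the tester.
- tester: Fixed grey tester box 100 (x) x 130 (y) x 50 mm high, the push button on its top. Origin: centre of its underside.
- lamp_post: Fixed slim inspection-lamp post, 220 mm tall: foot 56 mm across, post 12 mm, head 32 mm. Origin: centre of the foot's underside. An obstacle.
- short_bar: The shorter bar, 16 x 112 x 12 mm with the same grip block, too short to bridge the jig. Origin: centre of its underside. Leave alone.
- small_connector: The shorter grey connector, 24 x 46 x 34 mm. Origin: centre of its underside. Leave alone.
- flux_bottle: White bottle, 48 mm across, 85 mm tall, origin under its centre. Leave alone.
- jar: Small amber jar, 36 mm across, 42 mm tall, origin under its centre. Leave alone.
- spool: Steel-coloured spool standing on its flange, 48 mm across, 40 mm tall, origin under its centre. Leave alone.
- screwdriver: Screwdriver lying at the back, 150 mm long along its x. Leave alone.
Not all that is in view belongs to the job. What is shaped like the connector but blue or orange is not meant.

How it is judged:
On the way, in this order (a step that is already met when the one before it is completed fails the run):
1. the longer connector lies flat on the jig's bed between the ribs, about midway between the uprights, let go (x of connector in the frame of jig_bed between -0.006 and 0.006 m and y of connector in the frame of jig_bed between -0.016 and 0.016 m and z of connector in the frame of jig_bed between -0.004 and 0.004 m and angle between connector's own z axis and vertical below 0.08 rad and angle between the y axis of connector and the y axis of jig, either way round below 0.12 rad and linear speed of connector below 0.02 m/s and contact force between the fingers and connector below 0.1 N), for 0.2 s.
2. the longer clamp bar lies in both saddles over the connector, let go (x of clamp_bar in the frame of jig_seat between -0.006 and 0.006 m and y of clamp_bar in the frame of jig_seat between -0.012 and 0.012 m and z of clamp_bar in the frame of jig_seat between -0.004 and 0.004 m and angle between each of clamp_bar, connector's own z axis and vertical below 0.08 rad and angle between the y axis of clamp_bar and the y axis of jig, either way round below 0.08 rad and linear speed of clamp_bar below 0.02 m/s and contact force between the fingers and clamp_bar below 0.1 N and x of connector in the frame of jig_bed between -0.006 and 0.006 m and y of connector in the frame of jig_bed between -0.016 and 0.016 m and z of connector in the frame of jig_bed between -0.004 and 0.004 m and angle between the y axis of connector and the y axis of jig, either way round below 0.12 rad), for 0.2 s.
3. the test button is pressed fully down with the bar in place (value of joint test_button above 0.005 m and x of clamp_bar in the frame of jig_seat between -0.006 and 0.006 m and y of clamp_bar in the frame of jig_seat between -0.012 and 0.012 m and z of clamp_bar in the frame of jig_seat between -0.004 and 0.004 m and angle between each of clamp_bar, connector's own z axis and vertical below 0.08 rad and angle between the y axis of clamp_bar and the y axis of jig, either way round below 0.08 rad and x of connector in the frame of jig_bed between -0.006 and 0.006 m and y of connector in the frame of jig_bed between -0.016 and 0.016 m and z of connector in the frame of jig_bed between -0.004 and 0.004 m and angle between the y axis of connector and the y axis of jig, either way round below 0.12 rad), for 0.05 s.
At the end, for the whole second after the job is handed in: Connector flat on the bed, pins up, between the ribs, within 16 mm of midway between the uprights; clamp bar level on the floors of both saddles (within 4 mm), block up, within 12 mm of centred along its length and in line with the jig; both at rest, the button up again (x of clamp_bar in the frame of jig_seat between -0.006 and 0.006 m and y of clamp_bar in the frame of jig_seat between -0.012 and 0.012 m and z of clamp_bar in the frame of jig_seat between -0.004 and 0.004 m and angle between each of clamp_bar, connector's own z axis and vertical below 0.08 rad and angle between the y axis of clamp_bar and the y axis of jig, either way round below 0.08 rad and x of connector in the frame of jig_bed between -0.006 and 0.006 m and y of connector in the frame of jig_bed between -0.016 and 0.016 m and z of connector in the frame of jig_bed between -0.004 and 0.004 m and angle between the y axis of connector and the y axis of jig, either way round below 0.12 rad and value of joint test_button below 0.0015 m and linear speed of each of clamp_bar, connector below 0.02 m/s); the robot touches nothing.
It fails at once if another loose thing on the bench is shifted by more than 20 mm (distance of any of short_bar, small_connector, flux_bottle, jar, spool, screwdriver from where it was at the start of the episode above 0.02 m).
It fails at once if the button is pressed (over 3 mm) while the bar is not in the saddles (value of joint test_button above 0.003 m and not (x of clamp_bar in the frame of jig_seat between -0.006 and 0.006 m and y of clamp_bar in the frame of jig_seat between -0.012 and 0.012 m and z of clamp_bar in the frame of jig_seat between -0.004 and 0.004 m and angle between clamp_bar's own z axis and vertical below 0.08 rad and angle between the y axis of clamp_bar and the y axis of jig, either way round below 0.08 rad)).
It fails at once if the bar is dropped or slammed into the saddles (over 0.6 m/s within 30 mm of its seat) (linear speed of clamp_bar above 0.6 m/s and distance between clamp_bar and jig_seat below 0.03 m).
It also fails if it takes over 72 s, if anything falls off the work surface, if the arm or the gripper's body presses on something with over 40 N, if the wrist force passes 120 N, or if a joint passes its speed limit or range.

## Working session

There is one attempt and no reset: what is moved stays moved. The work goes in short steps, Python scripts to look and compute and a tool call to move; the robot and the scene stay as the last step left them, time stands still between calls to the robot, and variables do not carry over. Pictures are saved under pics/ and viewed, at most 11 in all, crops included, and the job is handed in when it is done.

Besides the shell and the picture viewer there is one more tool, called after ">>>" as a command line: name --argument value ..., lists and objects as JSON in quotes. apply_moves: Moves the arm, as the interface text tells. Its arguments: {"type":"object","properties":{"motion":{"type":"string"},"force":{"type":"number"}},"required":["motion"]}

```bash
mkdir -p pics
cat > h.py <<'E'
import numpy as np, cv2
from cell import robot
def K(p):
    f=p["img"].shape[0]/2/np.tan(np.radians(p["fovy"])/2); return f
def proj(p,X):
    c=np.atleast_2d(X)@np.array(p["R"]).T+p["t"]; s=c[:,:2]/c[:,2:]; r2=(s**2).sum(1,keepdims=True)
    return s*(1+p["k1"]*r2)*K(p)+[p["cx"],p["cy"]]
def unproj(p,uv,z):
    d=(np.atleast_2d(uv).astype(float)-[p["cx"],p["cy"]])/K(p); s=d.copy()
    for _ in range(20): s=d/(1+p["k1"]*(s**2).sum(1,keepdims=True))
    R=np.array(p["R"]); ray=np.c_[s,np.ones(len(s))]@R; o=-R.T@np.array(p["t"])
    return o+ray*((z-o[2])/ray[:,2])[:,None]
def save(p,n,s=1.5): cv2.imwrite("pics/"+n+".png",cv2.resize(p["img"][:,:,::-1],None,fx=s,fy=s))
E
python3 - <<'E'
from h import *
for n in("top","scene"):
    p=robot.read_camera(n); save(p,n+"0")
    print(n,"cam",(-np.array(p["R"]).T@p["t"]).round(3))
    for t in["jig","clamp_bar","connector","test_button_top","tester","lamp_post","short_bar","small_connector"]:
        print(t,[(d["centre"].round(3).tolist() if hasattr(d["centre"],"round") else d["centre"],round(d["score"],2)) for d in robot.search_frame(t,p)[:3]])
print(robot.observe())
E
```

```text
top cam [0.436 0.005 1.064]
jig [([0.623, 0.0316, 0.0111], 0.87), ([0.3655, -0.2728, 0.0114], 0.52)]
clamp_bar [([0.373, 0.2708, 0.0099], 0.58)]
connector [([0.4284, -0.0401, 0.0306], 0.65), ([0.4871, 0.0684, 0.0286], 0.63)]
test_button_top [([0.3958, -0.1258, 0.0388], 0.49), ([0.5711, 0.3551, 0.0762], 0.46), ([0.6304, 0.0322, 0.0148], 0.29)]
tester [([0.5864, 0.3533, 0.0526], 0.58)]
lamp_post [([0.5196, -0.1937, 0.0176], 0.84)]
short_bar [([0.3697, -0.272, 0.0114], 0.83)]
small_connector []
scene cam [1.    0.475 0.616]
jig [([0.639, 0.0349, 0.0131], 0.61), ([0.5761, 0.3586, 0.0705], 0.58)]
clamp_bar [([0.3875, 0.284, 0.0123], 0.59)]
connector [([0.3447, 0.0422, 0.0201], 0.85), ([0.4399, -0.0328, 0.0218], 0.76), ([0.489, 0.069, 0.0228], 0.63)]
test_button_top [([0.5758, 0.3572, 0.0752], 0.6)]
tester [([0.6086, 0.3713, 0.0488], 0.61), ([0.6368, 0.038, 0.0132], 0.35)]
lamp_post [([0.5187, -0.1956, 0.0953], 0.89), ([0.5322, 0.203, 0.0576], 0.3)]
short_bar [([0.3836, -0.2655, 0.0102], 0.66)]
small_connector [([0.7618, 0.1985, 0.0203], 0.88)]
{'time': 0.9, 'qpos': array([ 1.18899055e+00,  3.41981220e-01,  1.52411089e+00,  2.24048590e-05,
        1.27540553e+00, -1.46011846e-01]), 'qvel': array([-2.07309364e-04,  2.23114795e-05, -1.54605440e-03,  2.63118492e-03,
       -1.87837977e-03,  6.20960640e-04]), 'joint_efforts': array([ 7.69196668e-04, -4.31128013e+01, -2.44472802e+01,  7.20134145e-02,
        4.83426789e-02, -8.28427289e-06]), 'tool_pos': array([0.1226305 , 0.51049039, 0.22674645]), 'tool_rot': array([ 3.14149553e+00, -7.38305018e-06,  2.90579220e+00]), 'contact_force': array([-0.06863247,  0.13770914, -0.81041408]), 'torque': array([-0.03593436, -0.00880789, -0.01248744]), 'grip_force': 0.0, 'opening': 0.09177317106956766}
```

View pics/top0.png

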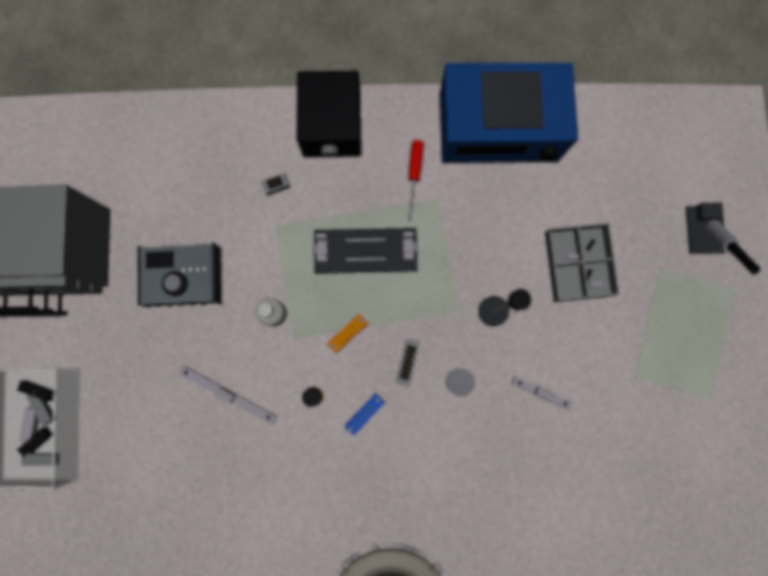

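View pics/scene0.png

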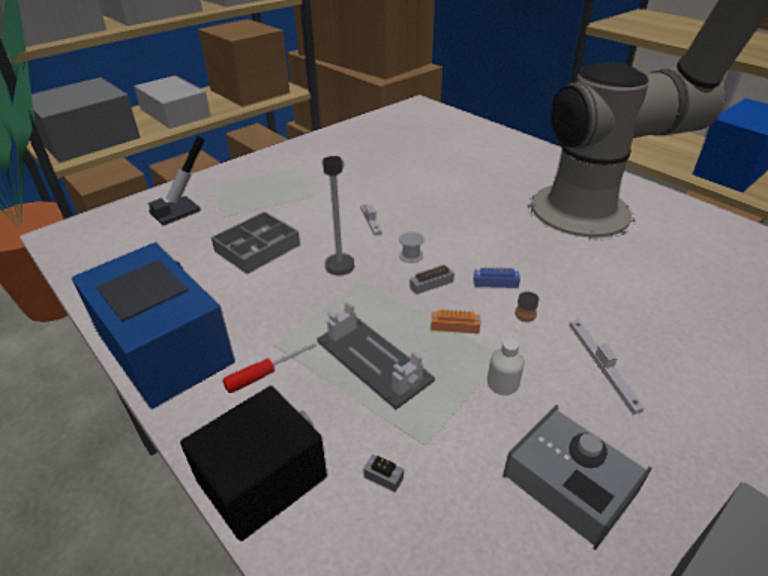

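Top view (768 px wide): grey connector at (408,362), long bar at (229,394), jig at (365,250), button at (174,283), lamp post at (494,311). Scene view: the same things, lamp post at (338,215), grey connector at (432,279), bar at (605,363). Next I fit the shapes to the masks.

```bash
cat >> h.py <<'E'
from scipy.optimize import minimize
def box(cx,cy,sx,sy,z0,z1): return np.array([[cx+a*sx/2,cy+b*sy/2,z] for a in(-1,1) for b in(-1,1) for z in(z0,z1)])
M={"connector":[box(0,0,.024,.08,0,.022),box(0,0,.017,.06,.022,.032)],
"clamp_bar":[box(0,0,.016,.19,0,.012),box(0,0,.016,.03,0,.032)],
"jig":[box(0,0,.08,.186,0,.01)]+[box(s*.019,y,.008,.016,.0,.059) for s in(-1,1) for y in(-.075,.075)]+[box(0,y,.046,.016,0,.044) for y in(-.075,.075)],
"tester":[box(0,0,.1,.13,0,.05)]}
def sil(p,boxes,q,z,S=4):
    c,s=np.cos(q[2]),np.sin(q[2]); m=np.zeros((384*S,512*S),np.uint8)
    for b in boxes:
        w=np.c_[q[0]+c*b[:,0]-s*b[:,1],q[1]+s*b[:,0]+c*b[:,1],b[:,2]+z]
        h=cv2.convexHull(((proj(p,w)+.5)*S*16).astype(np.int32)); cv2.fillConvexPoly(m,h,1,cv2.LINE_8,4)
    return cv2.resize(m.astype(np.float32),(512,384),interpolation=cv2.INTER_AREA)
def fit(name,ps,q0,z=0.):
    ms=[]
    for p in ps:
        c=[d["pixels"] for d in robot.trace(name,p)]
        if not c: continue
        u=proj(p,[q0[0],q0[1],.015+z])[0]
        k=min(c,key=lambda m:np.hypot(*(np.argwhere(m).mean(0)[::-1]-u)))
        if np.hypot(*(np.argwhere(k).mean(0)[::-1]-u))<25: ms.append((p,k.astype(np.float32)))
    def cost(q): return sum(np.abs(sil(p,M[name],q,z)-m).sum()/m.sum() for p,m in ms)
    best=None
    for dy in(-.12,0,.12):
        r=minimize(cost,[q0[0],q0[1],q0[2]+dy],method="Nelder-Mead",options=dict(initial_simplex=np.array([[0,0,0],[.008,0,0],[0,.008,0],[0,0,.1]])+[q0[0],q0[1],q0[2]+dy],xatol=1e-4,fatol=1e-4))
        if best is None or r.fun<best.fun: best=r
    return best.x.round(4),round(best.fun,3),len(ms)
E
python3 - <<'E'
from h import *
ps=[robot.read_camera("top"),robot.read_camera("scene")]
for n,q,in(("connector",[.43,-.038,-.2]),("clamp_bar",[.38,.277,1.05-.0]),("jig",[.63,.033,0]),("tester",[.59,.36,0])):
    for s in([ps,ps[:1],ps[1:]]): print(n,*fit(n,s,q))
for p in ps:
    for n in("test_button_top","lamp_post","flux_bottle","jar","spool","short_bar"): print(n,[(d["centre"].round(3).tolist(),round(d["score"],2)) for d in robot.search_frame(n,p)[:2]])
    for z in (.07,.08): print("z",z,unproj(p,[(174,283)] if 0 else [[116,188]],z)) if p is ps[0] else print(z,unproj(p,[[394.5,296]],z))
E
```

```text
connector [ 0.429  -0.0388  1.3131] 0.176 2
connector [ 0.4295 -0.0387  1.3123] 0.082 1
connector [ 0.4279 -0.0399  1.3094] 0.08 1
clamp_bar [0.3787 0.2804 2.632 ] 0.331 2
clamp_bar [ 0.397   0.3131 -0.5191] 0.618 1
clamp_bar [0.379  0.2807 2.6407] 0.094 1
jig [0.6306 0.0307 0.0027] 0.098 2
jig [0.6317 0.032  0.0099] 0.05 1
jig [0.6299 0.0302 0.0017] 0.038 1
tester [ 0.5884  0.3588 -0.0019] 0.044 1
tester [ 0.59  0.36 -0.12] 0.0 0
tester [ 0.5884  0.3588 -0.0019] 0.044 1Traceback (most recent call last):
  File "<stdin>", line 6, in <module>
AttributeError: 'list' object has no attribute 'round'. Did you mean: 'count'?
```

```bash
cat >> h.py <<'E'
from scipy.spatial.transform import Rotation as Ro
def to(x,y,z,psi):
    o=robot.observe(); R=Ro.from_euler("xyz",o["tool_rot"]); T=Ro.from_euler("xyz",[np.pi,0,psi])
    print("t",o["time"],"shift cm now-axes",(R.inv().apply(np.array([x,y,z])-o["tool_pos"])*100).round(2),"in target axes",(T.inv().apply(np.array([x,y,z])-o["tool_pos"])*100).round(2),"turn",(R.inv()*T).as_rotvec().round(3))
E
python3 - <<'E'
from h import *
to(.429,-.039,.12,2.883)
for c in("top","scene"):
    p=robot.read_camera(c)
    for n in("test_button_top","lamp_post","flux_bottle"): print(n,[(np.round(d["centre"],3).tolist(),round(d["score"],2)) for d in robot.search_frame(n,p)[:2]])
E
```

```text
t 1.85 shift cm now-axes [-42.63 -46.27  10.67] in target axes [-43.67 -45.29  10.67] turn [0.    0.    0.023]
test_button_top []
lamp_post [([0.517, -0.192, 0.017], 0.65)]
flux_bottle [([0.519, 0.19, 0.059], 0.54)]
test_button_top [([0.576, 0.356, 0.071], 0.65)]
lamp_post [([0.52, -0.196, 0.094], 0.61)]
flux_bottle [([0.531, 0.202, 0.055], 0.94)]
```

>>> apply_moves --motion "50 0 0 0 0 0 0.023; 50 -3.359 -3.484 0 0 0 0; 50 -3.359 -3.484 0 0 0 0; 50 -3.359 -3.484 0 0 0 0; 50 -3.359 -3.484 0 0 0 0; 50 -3.359 -3.484 0 0 0 0; 50 -3.359 -3.484 0 0 0 0; 50 -3.359 -3.484 0 0 0 0; 50 -3.359 -3.484 0 0 0 0; 50 -3.359 -3.484 0 0 0 0; 50 -3.359 -3.484 0 0 0 0; 50 -3.359 -3.484 0 0 0 0; 50 -3.359 -3.484 0 0 0 0; 50 -3.359 -3.484 0 0 0 0; 50 0 0 3.557 0 0 0; 50 0 0 3.557 0 0 0; 50 0 0 3.556 0 0 0; 50 0 0 0 0 0 0; 50 0 0 0 0 0 0" --force 25

```text
time: 4.62
tool_pos: [0.4297, -0.0393, 0.1211]
tool_rot: [3.142, 0.002, 2.883]
contact_force: [0.1, -0.3, -0.4]
opening: 0.0456
grip_force: 0.0
```

Run:
```python
from h import *
to(.429,-.039,.009,2.883)
p=robot.read_camera("scene"); print(fit("connector",[p],[.429,-.039,1.31]))
u=proj(p,[.429,-.039,.05])[0].astype(int); print(u)
cv2.imwrite("pics/s1.png",cv2.resize(p["img"][max(u[1]-70,0):u[1]+70,u[0]-90:u[0]+90,::-1],None,fx=4,fy=4))
```

```text
t 4.625 shift cm now-axes [9.000e-02 1.000e-02 1.121e+01] in target axes [7.000e-02 1.000e-02 1.121e+01] turn [ 0.     0.002 -0.   ]
(array([ 0.426 , -0.0393,  1.2706]), np.float64(0.104), 1)
[287 174]
```

View pics/s1.png

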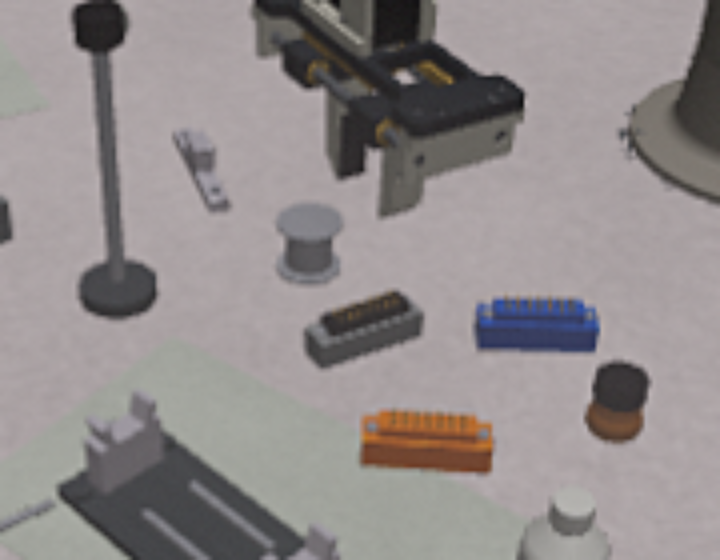

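The crop shows the gripper straight above the grey connector at (365,325), clear of the lamp post and spool. Descend and grip.

>>> apply_moves --motion "50 0.07 0 2.8 0 -0.002 0; 50 0 0 2.8 0 0 0; 50 0 0 2.8 0 0 0; 50 0 0 1.8 0 0 0; 50 0 0 1 0 0 0; 50 0 0 0 0 0 0; 15 0 0 0 0 0 0; 15 0 0 0 0 0 0; 15 0 0 0 0 0 0; 15 0 0 0 0 0 0; 15 0 0 0 0 0 0; 15 0 0 0 0 0 0" --force 25

```text
time: 6.22
tool_pos: [0.4287, -0.039, 0.0085]
tool_rot: [3.142, 0.003, 2.883]
contact_force: [-0.2, -0.5, 6.0]
opening: 0.0235
grip_force: 25.0
```

>>> apply_moves --motion "15 0 0 -2.5 0 0 0; 15 0 0 -3.5 0 0 0; 15 0 0 -3.5 0 0 0; 15 0 0 0 0 0 0.1636; 15 0 0 0 0 0 0.1636; 15 0 0 0 0 0 0.1636; 15 0 0 0 0 0 0.1636; 15 0 0 0 0 0 0.1636; 15 0 0 0 0 0 0.1636; 15 0 0 0 0 0 0.1636; 15 0 0 0 0 0 0.1636; 15 1.4 4.04 0 0 0 0; 15 1.4 4.04 0 0 0 0; 15 1.4 4.04 0 0 0 0; 15 1.4 4.04 0 0 0 0; 15 1.4 4.04 0 0 0 0; 15 0 0 0 0 0 0; 15 0 0 0 0 0 0"

```text
time: 8.48
tool_pos: [0.6287, 0.0317, 0.1025]
tool_rot: [-3.141, 0.0, 1.574]
contact_force: [0.1, -0.8, -1.5]
opening: 0.0239
grip_force: 25.0
```

Run:
```python
from h import *
to(.6305,.031,.020,1.574)
p=robot.read_camera("scene"); o=robot.observe()
print(fit("connector",[p],[o["tool_pos"][0],o["tool_pos"][1],0.],o["tool_pos"][2]-.0085))
u=proj(p,[.6305,.031,.08])[0].astype(int); print(u)
cv2.imwrite("pics/s2.png",cv2.resize(p["img"][max(u[1]-70,0):u[1]+70,u[0]-90:u[0]+90,::-1],None,fx=4,fy=4))
```

```text
t 8.475 shift cm now-axes [-0.07  0.18  8.25] in target axes [-0.07  0.18  8.25] turn [-0.001  0.     0.   ]
(array([ 0.6211,  0.0384, -0.4124]), np.float64(0.611), 1)
[247 214]
```

View pics/s2.png

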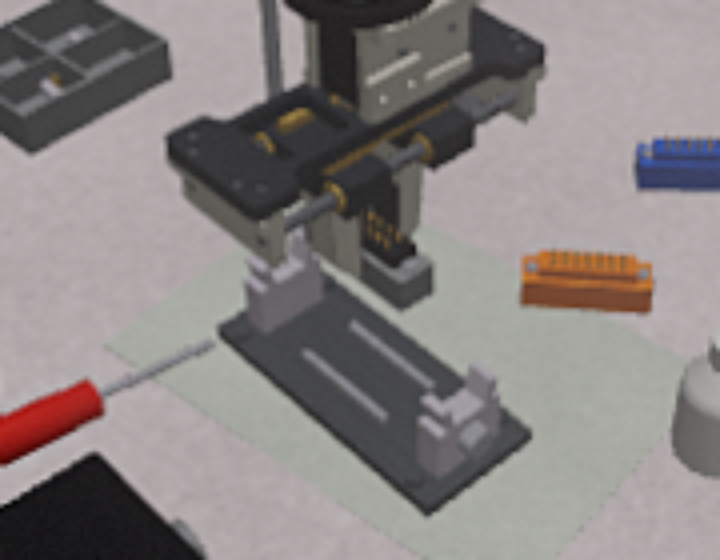

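Connector hangs level and in line above the bed (crop (400,285)); lower it.

>>> apply_moves --motion "15 -0.07 0.18 2 0 0 0; 15 0 0 2 0 0 0; 15 0 0 1.5 0 0 0; 15 0 0 1 0 0 0; 15 0 0 0.8 0 0 0; 15 0 0 0.5 0 0 0; 15 0 0 0.3 0 0 0; 15 0 0 0.15 0 0 0; 15 0 0 0 0 0 0; 15 0 0 0 0 0 0"

```text
time: 9.82
tool_pos: [0.6321, 0.031, 0.0211]
tool_rot: [3.139, 0.0, 1.574]
contact_force: [0.3, 1.4, -0.9]
opening: 0.0236
grip_force: 25.0
```

Run:
```python
from h import *
to(.6305,.031,.0185,1.574)
p=robot.read_camera("scene")
u=proj(p,[.6305,.031,.03])[0].astype(int); print(u)
cv2.imwrite("pics/s3.png",cv2.resize(p["img"][u[1]-50:u[1]+50,u[0]-65:u[0]+65,::-1],None,fx=6,fy=6,interpolation=cv2.INTER_CUBIC))
```

```text
t 9.825 shift cm now-axes [-0.   -0.16  0.26] in target axes [-0.   -0.16  0.26] turn [ 0.002  0.    -0.   ]
[247 231]
```

View pics/s3.png

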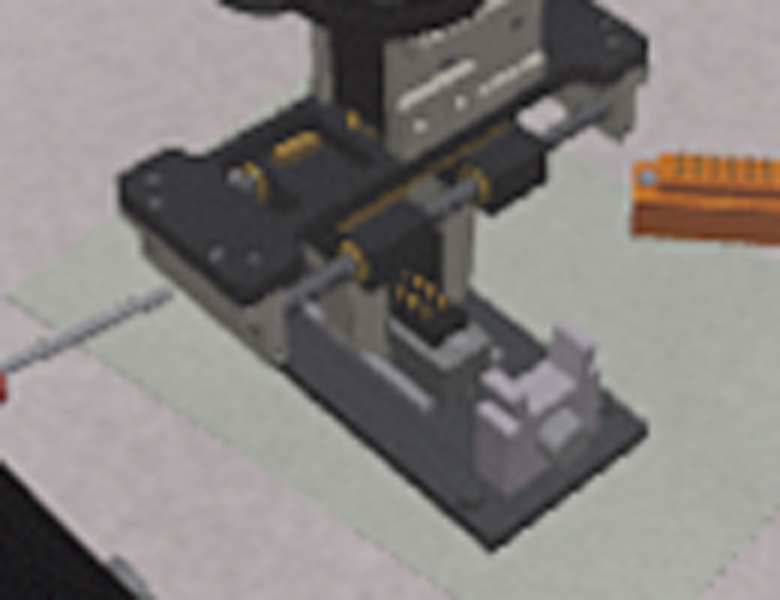

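The connector sits between the ribs (near rib visible at (400,385), a gap beside it). Lower the last 2.5 mm, open, retreat.

>>> apply_moves --motion "15 0 -0.1 0.12 0 0 0; 15 0 0 0.1 0 0 0; 15 0 0 0 0 0 0; 45 0 0 0 0 0 0; 45 0 0 0 0 0 0; 45 0 0 0 0 0 0; 45 0 0 -1 0 0 0; 45 0 0 -3 0 0 0; 45 0 0 -4 0 0 0; 45 0 0 -5 0 0 0; 45 0 0 0 0 0 0"

```text
time: 11.25
tool_pos: [0.6333, 0.031, 0.1544]
tool_rot: [3.13, 0.001, 1.574]
contact_force: [-0.3, -0.6, -0.2]
opening: 0.0414
grip_force: 0.0
```

Run:
```python
from h import *
ps=[robot.read_camera(c) for c in("top","scene")]
p=ps[1]
print(fit("connector",ps[1:],[.6305,.031,0.],.01)); print(fit("jig",ps[1:],[.6305,.031,0.])); print(fit("clamp_bar",ps[1:],[.379,.2805,-.51]))
to(.379,.2805,.15,1.06)
u=proj(p,[.6305,.031,.03])[0].astype(int)
cv2.imwrite("pics/s4.png",cv2.resize(p["img"][u[1]-50:u[1]+50,u[0]-65:u[0]+65,::-1],None,fx=6,fy=6,interpolation=cv2.INTER_CUBIC))
```

```text
(array([6.302e-01, 2.960e-02, 1.000e-04]), np.float64(0.059), 1)
(array([ 0.5781, -0.022 , -0.7573]), np.float64(3.406), 1)
(array([ 0.3764,  0.2783, -0.5212]), np.float64(0.214), 1)
t 11.5 shift cm now-axes [ 25.02 -25.    -0.26] in target axes [  9.49 -34.07  -0.27] turn [-0.001  0.     0.514]
```

View pics/s4.png

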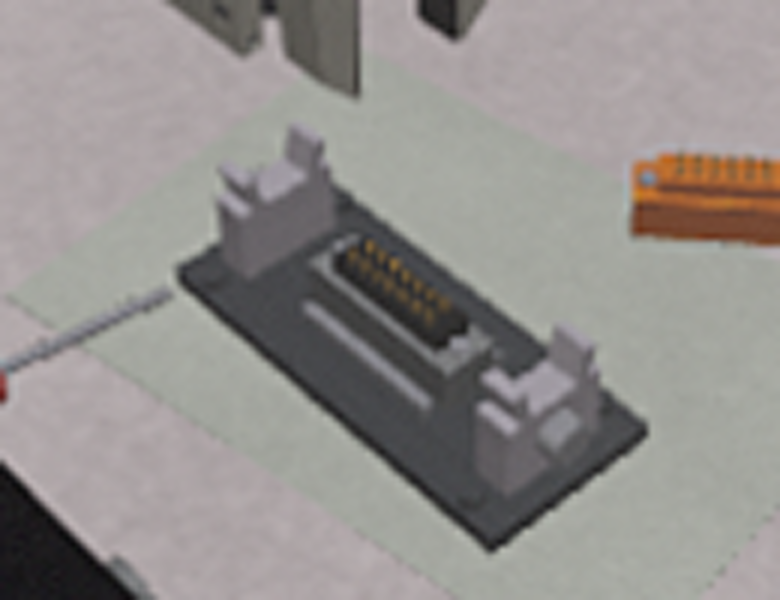

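Connector lies flat between the ribs (insert at (400,290) in the crop), in the middle. On to the bar.

>>> apply_moves --motion "45 3.574 -3.571 0 0 0 0; 45 3.574 -3.571 0 0 0 0; 45 3.574 -3.571 0 0 0 0; 45 3.574 -3.571 0 0 0 0; 45 3.574 -3.571 0 0 0 0; 45 3.574 -3.571 0 0 0 0; 45 3.574 -3.571 0 0 0 0; 45 0 0 0 0 0 0.17; 45 0 0 0 0 0 0.17; 45 0 0 0 0 0 0.17; 45 0 0 3 0 0 0; 45 0 0 3 0 0 0; 45 0 0 0 0 0 0; 45 0 0 0 0 0 0"

```text
time: 13.25
tool_pos: [0.3803, 0.2806, 0.0885]
tool_rot: [3.14, -0.001, 1.064]
contact_force: [0.0, 0.8, 0.5]
opening: 0.0415
grip_force: 0.0
```

Run:
```python
from h import *
to(.379,.2805,.0145,1.065)
ps=[robot.read_camera(c) for c in("scene",)]
print(fit("clamp_bar",ps,[.379,.2805,-.51]))
p=ps[0];u=proj(p,[.379,.2805,.03])[0].astype(int)
cv2.imwrite("pics/s5.png",cv2.resize(p["img"][u[1]-65:u[1]+50,u[0]-65:u[0]+65,::-1],None,fx=5,fy=5,interpolation=cv2.INTER_CUBIC))
```

```text
t 13.25 shift cm now-axes [-0.07 -0.12  7.4 ] in target axes [-0.07 -0.11  7.4 ] turn [ 0.002 -0.001 -0.001]
(array([ 0.3776,  0.2792, -0.5047]), np.float64(0.085), 1)
```

View pics/s5.png

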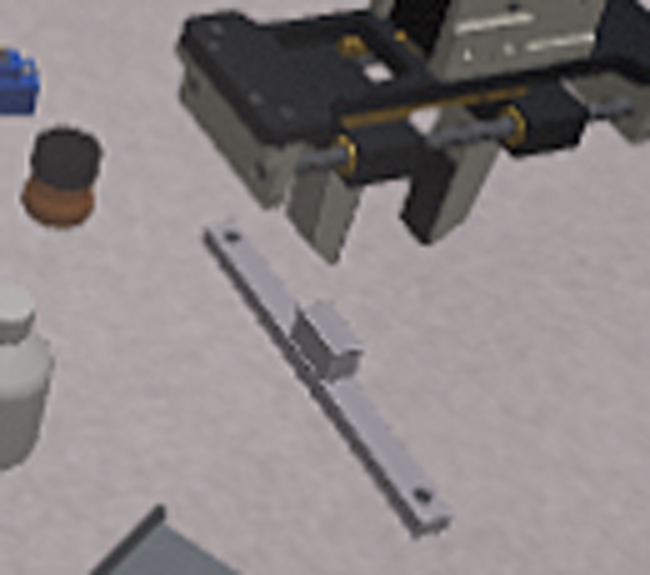

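The gripper stands above the block (crop (330,340)) with the fingers either side of it. Descend and grip.

>>> apply_moves --motion "45 -0.1 -0.12 2.5 0 0 0; 45 0 0 2.5 0 0 0; 45 0 0 1.6 0 0 0; 45 0 0 0.8 0 0 0; 45 0 0 0 0 0 0; 8 0 0 0 0 0 0; 8 0 0 0 0 0 0; 8 0 0 0 0 0 0; 8 0 0 0 0 0 0; 8 0 0 0 0 0 0; 8 0 0 0 0 0 0" --force 30

```text
time: 14.72
tool_pos: [0.3789, 0.2802, 0.0144]
tool_rot: [3.139, -0.001, 1.064]
contact_force: [-0.6, -1.2, 5.2]
opening: 0.0159
grip_force: 30.0
```

Run:
```python
from h import *
to(.6305,.031,.17,1.574)
print(robot.observe()["tool_pos"])
print([fit("clamp_bar",[robot.read_camera("scene")],[.379,.2805,-.51])])
```

```text
t 14.725 shift cm now-axes [ -9.56  34.13 -15.49] in target axes [-25.    25.08 -15.56] turn [ 0.003 -0.001 -0.51 ]
[0.37886947 0.28022251 0.01442932]
[(array([ 0.3759,  0.28  , -0.5442]), np.float64(0.962), 1)]
```

>>> apply_moves --motion "8 0 0 -2.5 0 0 0; 8 0 0 -4 0 0 0; 8 0 0 -4.5 0 0 0; 8 0 0 -4.5 0 0 0; 8 0 0 0 0 0 -0.17; 8 0 0 0 0 0 -0.17; 8 0 0 0 0 0 -0.17; 8 -3.125 3.137 0 0 0 0; 8 -3.125 3.137 0 0 0 0; 8 -3.125 3.137 0 0 0 0; 8 -3.125 3.137 0 0 0 0; 8 -3.125 3.137 0 0 0 0; 8 -3.125 3.137 0 0 0 0; 8 -3.125 3.137 0 0 0 0; 8 -3.125 3.137 0 0 0 0; 8 0 0 3 0 0 0; 8 0 0 3 0 0 0; 8 0 0 0 0 0 0; 8 0 0 0 0 0 0; 8 0 0 0 0 0 0"

```text
time: 17.32
tool_pos: [0.631, 0.031, 0.1113]
tool_rot: [3.137, 0.001, 1.574]
contact_force: [0.5, -0.3, -1.3]
opening: 0.0155
grip_force: 30.0
```

Run:
```python
from h import *
to(.6305,.031,.0585,1.574)
p=robot.read_camera("scene");o=robot.observe()
print(fit("clamp_bar",[p],[.6305,.031,0],o["tool_pos"][2]-.0145))
u=proj(p,[.6305,.031,.06])[0].astype(int)
cv2.imwrite("pics/s6.png",cv2.resize(p["img"][u[1]-50:u[1]+50,u[0]-65:u[0]+65,::-1],None,fx=6,fy=6,interpolation=cv2.INTER_CUBIC))
```

```text
t 17.325 shift cm now-axes [-0.   -0.07  5.28] in target axes [-0.   -0.05  5.28] turn [0.005 0.001 0.   ]
(array([ 0.6292,  0.0294, -0.0055]), np.float64(0.795), 1)
```

View pics/s6.png

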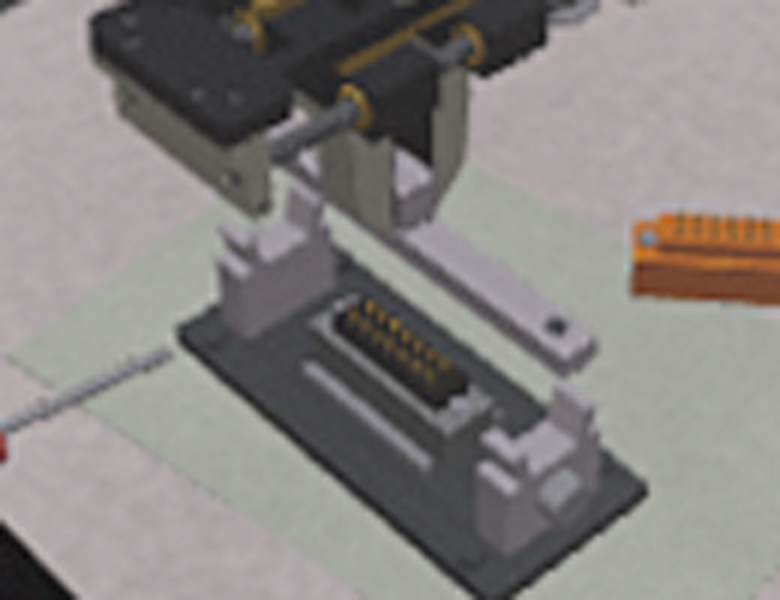

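Bar level and in line above the saddles (near end at (575,345), saddle at (545,430)). Lower gently.

>>> apply_moves --motion "8 0 -0.05 1.5 0.004 0 0; 8 0 0 1 0 0 0; 8 0 0 0.7 0 0 0; 8 0 0 0.6 0 0 0; 8 0 0 0.5 0 0 0; 8 0 0 0.4 0 0 0; 8 0 0 0.3 0 0 0; 8 0 0 0.15 0 0 0; 8 0 0 0 0 0 0; 8 0 0 0 0 0 0"

```text
time: 18.68
tool_pos: [0.6297, 0.031, 0.0585]
tool_rot: [-3.14, 0.0, 1.574]
contact_force: [-0.6, -0.1, 1.5]
opening: 0.0157
grip_force: 30.0
```

>>> apply_moves --motion "8 0 0 0.05 0 0 0; 8 0 0 0 0 0 0; 40 0 0 0 0 0 0; 40 0 0 0 0 0 0; 40 0 0 0 0 0 0; 40 0 0 -1 0 0 0; 40 0 0 -3 0 0 0; 40 0 0 -5 0 0 0; 40 0 0 -5 0 0 0; 0 0 0 0 0 0 0; 0 0 0 0 0 0 0; 0 0 0 0 0 0 0"

```text
time: 20.18
tool_pos: [0.6291, 0.031, 0.1962]
tool_rot: [-3.137, 0.0, 1.574]
contact_force: [-1.1, -0.6, -0.2]
opening: 0.0117
grip_force: 0.0
```

Run:
```python
from h import *
to(.576,.356,.12,1.574)
p=robot.read_camera("scene");print(fit("clamp_bar",[p],[.6305,.031,0],.044))
for n in("top","scene"):
    q=robot.read_camera(n); print([(np.round(d["centre"],4).tolist(),d["score"]) for d in robot.search_frame("test_button_top",q)[:2]])
u=proj(p,[.6,.2,.06])[0].astype(int);print(u)
cv2.imwrite("pics/s7.png",cv2.resize(p["img"][u[1]-90:u[1]+100,u[0]-120:u[0]+130,::-1],None,fx=3.1,fy=3.1,interpolation=cv2.INTER_CUBIC))
```

```text
t 20.175 shift cm now-axes [32.52 -5.17  7.64] in target axes [32.52 -5.21  7.62] turn [-0.005  0.    -0.   ]
(array([0.6284, 0.03  , 0.006 ]), np.float64(0.108), 1)
[]
[([0.5763, 0.3619, 0.0726], 0.52)]
[314 257]
```

View pics/s7.png

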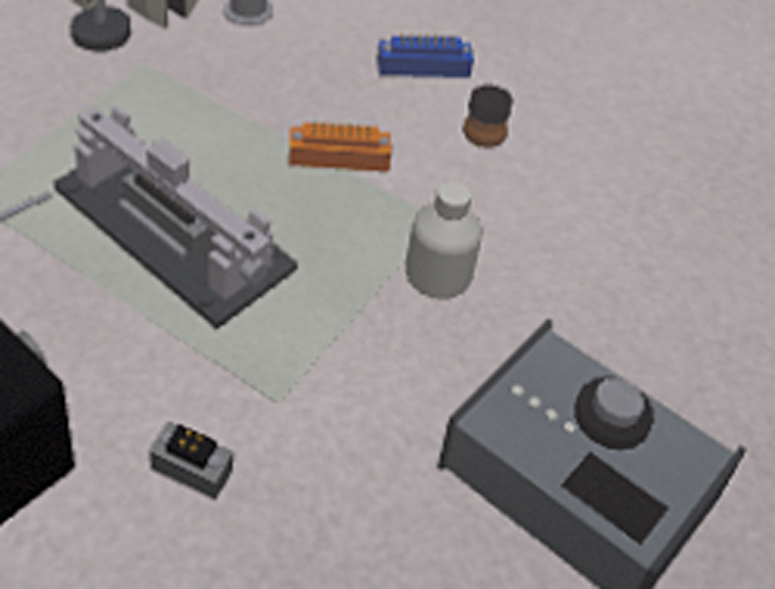

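Bar rests in both saddles over the connector (ends at (90,118) and (255,238)); button cap's top at crop (622,395), i.e. image (394.6,294.4). Triangulate the button.

Run:
```python
from h import *
p=robot.read_camera("scene");q=robot.read_camera("top")
g=q["img"][170:210,95:140].mean(2); 
for z in(.065,.07,.075,.08): print(z,unproj(p,[[394.6,294.4]],z).round(4),unproj(q,[[116,188.5]],z).round(4))
# cap outline: grey blob inside dark ring, top view
c=cv2.HoughCircles(cv2.resize(q["img"][165:215,90:145].mean(2).astype(np.uint8),None,fx=8,fy=8,interpolation=cv2.INTER_CUBIC),cv2.HOUGH_GRADIENT,1.5,60,param1=60,param2=20,minRadius=25,maxRadius=90)
print(None if c is None else [(90+x/8-.5,165+y/8-.5,r/8) for x,y,r in c[0][:4]])
```

```text
0.065 [[0.5638 0.3582 0.065 ]] [[0.5704 0.3558 0.065 ]]
0.07 [[0.5677 0.3593 0.07  ]] [[0.5697 0.3541 0.07  ]]
0.075 [[0.5717 0.3604 0.075 ]] [[0.569  0.3523 0.075 ]]
0.08 [[0.5756 0.3614 0.08  ]] [[0.5683 0.3506 0.08  ]]
[(np.float32(116.96875), np.float32(212.03125), np.float32(9.10625))]
```

>>> apply_moves --motion "0 4.66 -0.84 0 0 0 0; 0 4.66 -0.84 0 0 0 0; 0 4.66 -0.84 0 0 0 0; 0 4.66 -0.84 0 0 0 0; 0 4.66 -0.84 0 0 0 0; 0 4.66 -0.84 0 0 0 0; 0 4.66 -0.84 0 0 0 0; 0 0 0 4 0 0 0; 0 0 0 4 0 0 0; 0 0 0 2 0 0 0; 0 0 0 0 0 0 0; 0 0 0 0 0 0 0"

```text
time: 22.08
tool_pos: [0.5706, 0.3572, 0.0989]
tool_rot: [-3.141, -0.0, 1.574]
contact_force: [0.0, 0.1, -0.2]
opening: 0.0002
grip_force: 0.0
```

Run:
```python
from h import *
to(.570,.357,.073,1.574)
p=robot.read_camera("scene");o=robot.observe()
print(proj(p,o["tool_pos"]),proj(p,[.57,.357,.073]))
u=np.array([395,285])
cv2.imwrite("pics/s8.png",cv2.resize(p["img"][u[1]-50:u[1]+40,u[0]-60:u[0]+60,::-1],None,fx=6,fy=6,interpolation=cv2.INTER_CUBIC))
```

```text
t 22.075 shift cm now-axes [-0.02 -0.06  2.59] in target axes [-0.02 -0.06  2.59] turn [-0. -0. -0.]
[[396.73259161 284.75605146]] [[393.18765239 293.35866954]]
```

View pics/s8.png

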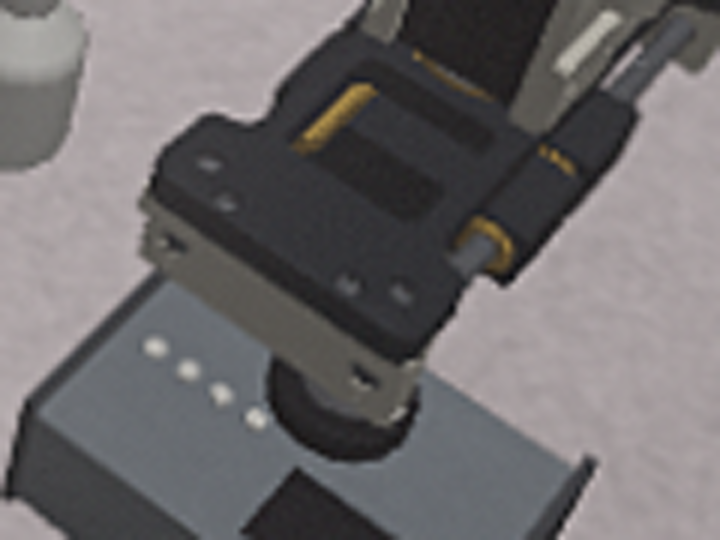

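The finger tip is over the cap in its black housing (crop (350,410)). Approach until contact.

>>> apply_moves --motion "0 0 0 1.5 0 0 0; 0 0 0 0.6 0 0 0; 0 0 0 0.3 0 0 0; 0 0 0 0 0 0 0"

```text
time: 22.62
tool_pos: [0.5697, 0.3569, 0.0734]
tool_rot: [-3.139, 0.001, 1.574]
contact_force: [-0.6, 0.3, -0.4]
opening: 0.0002
grip_force: 0.0
```

>>> apply_moves --motion "0 0 0 0.2 0 0 0; 0 0 0 0.2 0 0 0; 0 0 0 0.2 0 0 0; 0 0 0 0 0 0 0"

```text
time: 23.12
tool_pos: [0.5701, 0.3571, 0.068]
tool_rot: [-3.14, 0.0, 1.574]
contact_force: [0.3, 1.5, 3.2]
opening: 0.0005
grip_force: 1.5
```

>>> apply_moves --motion "0 0 0 0.2 0 0 0; 0 0 0 0.2 0 0 0; 0 0 0 0 0 0 0; 0 0 0 0 0 0 0"

```text
time: 23.62
tool_pos: [0.5702, 0.3571, 0.066]
tool_rot: [-3.141, -0.0, 1.574]
contact_force: [-4.3, -2.3, 14.7]
opening: 0.0007
grip_force: 7.5
```

>>> apply_moves --motion "0 0 0 0.08 0 0 0; 0 0 0 0 0 0 0; 0 0 0 0 0 0 0"

```text
time: 24.0
tool_pos: [0.5702, 0.3571, 0.066]
tool_rot: [3.141, -0.0, 1.574]
contact_force: [-4.6, -2.8, 18.8]
opening: 0.0001
grip_force: 9.3
```

>>> apply_moves --motion "0 0 0 -0.6 0 0 0; 0 0 0 -1 0 0 0; 0 0 0 -3 0 0 0; 0 0 0 -4 0 0 0; 0 0 0 -4 0 0 0; 0 0 0 0 0 0 0; 0 0 0 0 0 0 0; 0 0 0 0 0 0 0"

```text
time: 25.0
tool_pos: [0.5693, 0.3566, 0.187]
tool_rot: [-3.136, 0.002, 1.574]
contact_force: [-0.4, -0.4, -0.1]
opening: 0.0004
grip_force: 0.0
```

Run:
```python
from h import *
p=robot.read_camera("scene");print(fit("clamp_bar",[p],[.6305,.031,0],.044),fit("connector",[p],[.6305,.031,0],.01))
save(p,"end")
```

```text
(array([0.6285, 0.0281, 0.0048]), np.float64(0.08), 1) (array([ 0.6356,  0.0336, -0.1567]), np.float64(0.413), 1)
```

View pics/end.png

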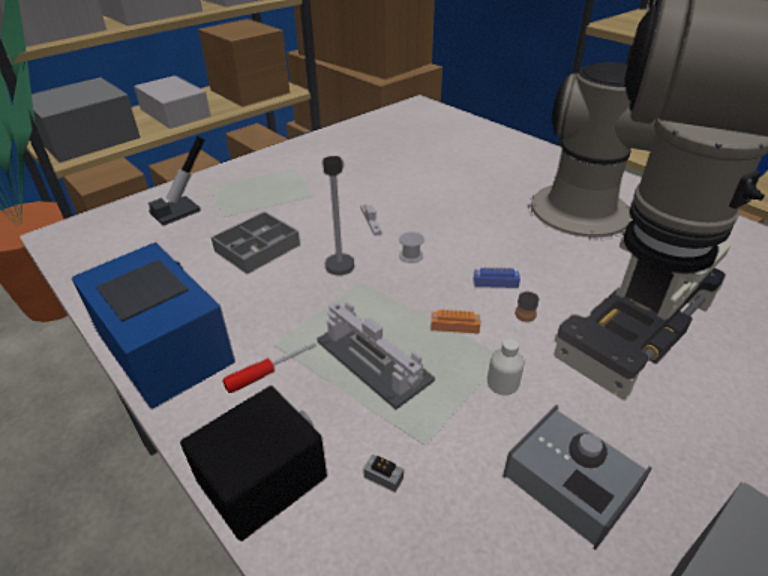

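The final view shows the bar in both saddles at (375,345), the button up at (590,447), and everything else in its place. The press stopped hard about 6 mm below the cap's top, so the button went fully down.

```bash
python3 -c "
from cell import robot
print(robot.hand_in())"
```

```text
the job is handed in; nothing more can be done
None
```

The job is handed in, with no verdict returned: the connector is on the bed, the clamp bar is in both saddles over it, and the button was pressed to its stop (judged from the rise in force) and released.

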